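Turn over the mirrored contrast slider on the slide-drying bench

ROBOT

A 6-joint arm with a two-finger parallel gripper is mounted at the origin on the work surface. World frame = base frame: x ahead of the robot, y to its left, z up, the work surface at z = 0. Lengths are in mm, angles in rad, forces in N, time in s.
With the tool pointing down it reaches from about 275 to 775 mm from the base axis. Payload 14.6 kg.
Tool frame: the origin (TCP) lies between the finger pads; the fingertips stand 25 mm ahead of it and the grasp point (between the pads) lies 6 mm ahead of it; x points along the fingers, y is the direction in which the jaws open and shut, and the axes are right-handed (so a half turn about x gives the same grasp; the last joint's range is limited). The gripper opens to 85 mm and grips with 20 to 120 N. Pads are 22 mm wide; open, the fingers measure 114 mm over their backs; the gripper's body (76 mm by 85 mm) begins 54 mm behind the grasp point. The pads swing forward as they close: fully open they stand 13 mm farther back than shut.
Start: joints at [-1.298, 0.263, -0.048, 1.259, 0, 1.415], TCP at [217.801, -477.693, 256.278] pointing down, gripper open.
Joint ranges: [-2.65, 2.65], [-0.89, 1.7], [-1.18, 1.37], [-2.13, 2.11], [-1.35, 1.29], [-3.14, 3.14]. Speed limits (rad/s): [1.89, 1.89, 2.57, 2.79, 3.14, 3.14].

INTERFACE

Orientations are given as a unit quaternion [x, y, z, w].
In Python, from rig import ctrl, imaging gives the robot as it stands.
- The arm moves only by the shell command python3 -m jog 'ROWS' [OPENING]. ROWS is JSON, a list that holds one entry, the list of rows, each a list of 4 numbers: the shift along the tool's x, y, z in cm, then the turn about the tool's x in degrees. In form: [[[x, y, z, roll], ...]]. A call has 1 to 10 rows; each row is the pose to reach, as a shift and turn from the pose commanded when the call began, along the tool's axes at that moment; what a row does not reach only later rows make up. A row lasts 1/12 s, in which the tool goes at most 41.7 mm and 7.16 degrees, less where a joint would pass 70% of its speed; a pose out of reach is approached as far as the arm can. A call with a gripper value outside its range is refused whole. OPENING is the closure, from 0 (fully open) to 1 (shut), set as the call begins (- or left out, the last holds). The fingers move at their own pace and stop on an object; the grip force is fixed at half the most. Time passes only in rows, so rows that repeat a pose let the fingers close. It gives the time, the measured TCP pose, the force and the opening at its end, in the units of the state.
- ctrl.get_obs(): the state, without advancing time (a new reading comes with each control period).
- imaging.read_camera(name): name is "scene" or "side" or "wrist"; returns a dict with "img" (480x640x3 uint8, red, green, blue), "K" (3x3 intrinsics, pixels), "rvec" (rotation vector, rad) and "tvec" (3), from world to camera coordinates, as OpenCV has them; the wrist camera has in their place "mount" (4x4, takes a point from camera to tool coordinates, whose origin is the TCP and whose axes are the tool frame's). Camera axes: x right, y down, z forward; pixel columns grow to the right and rows downward; lengths in mm; the calibration is good to about 2 mm. A picture is of the moment at which its call begins: read the wrist's pose just before it. There is no depth.
- ctrl.job_done(): hands the job in, once; it reports no verdict.
The state is a dict: "t": time; "joints": joint angles; "joint_vel": joint speeds; "joint_efforts": joint torques, N m; "tool_pos": TCP position; "tcp_rot": TCP orientation; "wrist_force": force on the tool from outside, world axes, zero at the start; "moment": the same for the moment, N m; "width": finger opening in mm.
Only numpy, scipy, OpenCV 4.12 (cv2) and the standard library are available. Lean on these libraries where they do the work, as an engineer would, in place of code of your own. Each camera call takes 0.05 s, during which the arm holds its last target.

TASK

One of the three aluminium contrast sliders on the slide-drying bench lies wrong side up, so its outline is the mirror image of the other two. Slide it towards the robot until its long side clearly sticks out over the bench's front edge, then tip it over so that it matches the other two, and leave it lying flat on the bench with no part over the front edge, tab pointing the same way as theirs and long side roughly parallel to the edge. Do not let it fall off, and leave the other two sliders and the small things on the bench where they are.

Things in the scene. Friction and masses are not known exactly. Their poses are not given: they have to be found in the camera images.
- bench: Slide-drying bench (sizes in mm), fixed, yaw within 0.15 rad. Top plate 260 deep (own x, away from the robot) x 520 mm wide (own y, left) x 12 thick, upper face 70 above the table; front edge at own x -130; housing below set back 10. Console at the right end, own y -336 to -261, rises 16 above the plate (dial 30). Origin: plate's centre, at table height.
- bench_front (a point): Middle of the top plate's front edge, on its upper surface; axes as the bench's.
- bench_left (a point): Middle of the top plate's left edge, on its upper surface; axes as the bench's.
- slider_a: Aluminium contrast slider: plate 40 mm (own x) x 100 (own y) x 8 thick, two glass windows, finger tab 18 wide and 30 long on its +y end, flush with the notched -x side; both faces alike. Origin mid-plate. Tab points left within 0.35 rad. Right way up: own z up, notched side to the robot; mirrored: z down, plain +x side to the robot. About 0.1 kg, balance point 21 mm from the plain side.
- slider_a_plain (a point): Middle of slider_a's plain long side (own +x), at half thickness.
- slider_a_tip (a point): Outer corner of slider_a's tab, own (-20, 80) mm, where the notched side ends.
- slider_a_heel (a point): Other end of slider_a's notched side, own (-20, -50) mm.
- slider_b: Aluminium contrast slider: plate 40 mm (own x) x 100 (own y) x 8 thick, two glass windows, finger tab 18 wide and 30 long on its +y end, flush with the notched -x side; both faces alike. Origin mid-plate. Tab points left within 0.35 rad. Right way up: own z up, notched side to the robot; mirrored: z down, plain +x side to the robot. About 0.1 kg, balance point 21 mm from the plain side.
- slider_b_plain (a point): Middle of slider_b's plain long side (own +x), at half thickness.
- slider_b_tip (a point): Outer corner of slider_b's tab, own (-20, 80) mm, where the notched side ends.
- slider_b_heel (a point): Other end of slider_b's notched side, own (-20, -50) mm.
- slider_c: Aluminium contrast slider: plate 40 mm (own x) x 100 (own y) x 8 thick, two glass windows, finger tab 18 wide and 30 long on its +y end, flush with the notched -x side; both faces alike. Origin mid-plate. Tab points left within 0.35 rad. Right way up: own z up, notched side to the robot; mirrored: z down, plain +x side to the robot. About 0.1 kg, balance point 21 mm from the plain side.
- slider_c_plain (a point): Middle of slider_c's plain long side (own +x), at half thickness.
- slider_c_tip (a point): Outer corner of slider_c's tab, own (-20, 80) mm, where the notched side ends.
- slider_c_heel (a point): Other end of slider_c's notched side, own (-20, -50) mm.
- oil: Small amber immersion-oil bottle, 28 mm in diameter, 62 mm high, origin under its centre. Stands on the rear half of the bench; a bystander.
- dish: Shallow glass dish, 60 mm in diameter, 14 mm high, origin under its centre. Stands on the rear half of the bench; a bystander.
- eyepiece: Black eyepiece standing on its tube, 34 mm in diameter, 52 mm high, origin under its centre. Stands on the rear half of the bench; a bystander.
- objective: Steel objective standing on its thread, 24 mm in diameter, 45 mm high, origin under its centre. Stands on the rear half of the bench; a bystander.
Things that resemble listed ones, but are neither listed nor needed, are in the scene too. What is shaped like the slider_c but yellow is not meant.

How it is judged:
By the outcome, as a careful person would: the job done as asked, in the order asked, and still so for the second after the job is handed in, with the robot touching nothing.
It also fails if it takes over 51 s, if anything falls off the work surface, if the arm or the gripper's body presses on something with over 40 N, if the wrist force passes 120 N, or if a joint passes its speed limit or range.

## Working session

There is one attempt and no reset: what is moved stays moved. The work goes in short steps, Python scripts to look and compute and a shell command to move; the robot and the scene stay as the last step left them, time stands still between calls to the robot, and variables do not carry over. Pictures are saved under pics/ and viewed, and the job is handed in when it is done.

```bash
ls; mkdir -p pics
python3 - <<'E'
from rig import ctrl, imaging
import cv2
for n in ["scene","side","wrist"]:
    r=imaging.read_camera(n); cv2.imwrite(f"pics/{n}0.png",r["img"][:,:,::-1])
    print(n,r["K"].tolist(),r.get("rvec"),r.get("tvec"),r.get("mount"))
print(ctrl.get_obs())
E
```

```text
pics
scene [[574.2512560711772, 0.0, 319.63608029610003], [0.0, 574.2512560711772, 241.7916006122673], [0.0, 0.0, 1.0]] [ 1.94706123  1.19421419 -0.56706488] [-303.4453397  -267.06757489 1421.86055076] None
side [[561.3077408253345, 0.0, 322.89645749546816], [0.0, 561.3077408253345, 240.7515422056463], [0.0, 0.0, 1.0]] [ 0.87966356 -2.42577483  1.23114128] [496.44046665 285.74631882 876.03498188] None
wrist [[403.2621039238611, 0.0, 316.4022591300605], [0.0, 403.2621039238611, 235.34747789466118], [0.0, 0.0, 1.0]] None None [[ 1.58144431e-04 -3.15021886e-01  9.49084394e-01 -1.16797518e+02]
 [ 9.99999888e-01 -3.74334503e-04 -2.90878215e-04 -1.65840018e+00]
 [ 4.46908039e-04  9.49084333e-01  3.15021792e-01 -8.17978240e+01]
 [ 0.00000000e+00  0.00000000e+00  0.00000000e+00  1.00000000e+00]]
{'t': 0.15, 'joints': array([-1.29828870e+00,  2.63424764e-01, -4.87370074e-02,  1.25940406e+00,
       -4.22522085e-05,  1.41552087e+00]), 'joint_vel': array([-0.00058963, -0.00095179,  0.00236203,  0.00239539,  0.00149172,
        0.00048605]), 'joint_efforts': array([ 1.49791136e-03, -6.37835169e+01,  3.84643364e+01,  1.08089557e-02,
        2.33328535e-05, -1.37521840e-05]), 'tool_pos': array([ 217.7493217 , -477.52708307,  255.9493593 ]), 'tcp_rot': array([-0.69096253, -0.15036428,  0.69102423, -0.14982285]), 'wrist_force': array([0.31279093, 0.4268911 , 0.40998056]), 'moment': array([-0.03435858, -0.03194459, -0.05041119]), 'width': 85.18257133728898}
```

View pics/scene0.png

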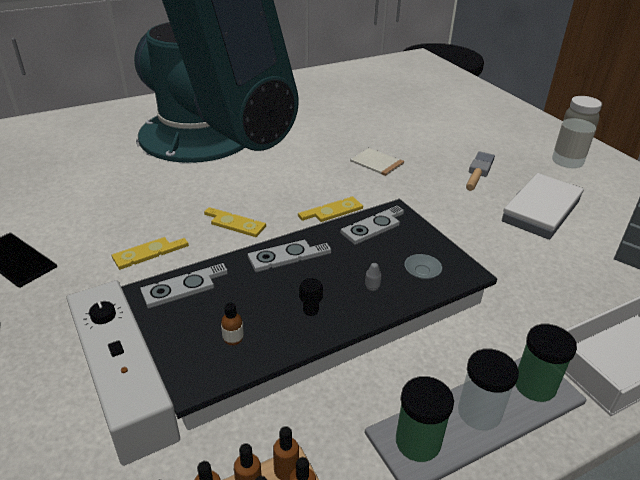

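View pics/side0.png

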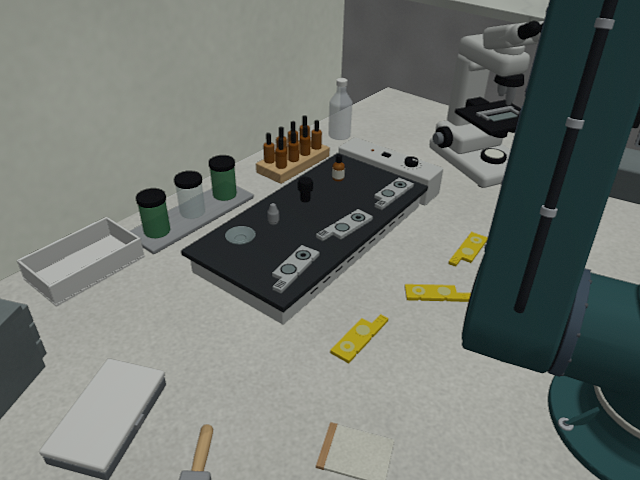

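View pics/wrist0.png

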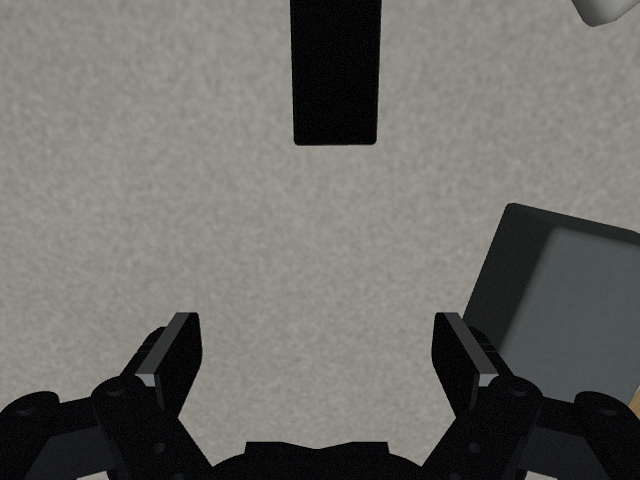

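```bash
cat > h.py <<'E'
from rig import ctrl, imaging
import cv2, numpy as np
from scipy.spatial.transform import Rotation as R
def cam(n):
    o=ctrl.get_obs() if n=="wrist" else None
    r=imaging.read_camera(n)
    K=r["K"]
    if n=="wrist":
        T=np.eye(4);T[:3,:3]=R.from_quat(o["tcp_rot"]).as_matrix();T[:3,3]=o["tool_pos"]
        W=T@np.array(r["mount"])
    else:
        Rm=cv2.Rodrigues(np.array(r["rvec"]))[0]; W=np.eye(4);W[:3,:3]=Rm.T;W[:3,3]=-Rm.T@np.array(r["tvec"])
    return r["img"][:,:,::-1].copy(),np.array(K),W
def cast(K,W,px,z):
    px=np.atleast_2d(np.array(px,float)); d=np.c_[(px[:,0]-K[0,2])/K[0,0],(px[:,1]-K[1,2])/K[1,1],np.ones(len(px))]@W[:3,:3].T
    c=W[:3,3]; return c+d*((z-c[2])/d[:,2])[:,None]
def proj(K,W,P):
    P=np.atleast_2d(P); q=(P-W[:3,3])@W[:3,:3]; return np.c_[q[:,0]/q[:,2]*K[0,0]+K[0,2],q[:,1]/q[:,2]*K[1,1]+K[1,2]]
def tri(views):
    A=np.zeros((3,3));b=np.zeros(3)
    for K,W,px in views:
        d=W[:3,:3]@np.array([(px[0]-K[0,2])/K[0,0],(px[1]-K[1,2])/K[1,1],1]);d/=np.linalg.norm(d);M=np.eye(3)-np.outer(d,d);A+=M;b+=M@W[:3,3]
    return np.linalg.solve(A,b)
def crop(img,x0,y0,w,h,s,name):
    cv2.imwrite("pics/"+name+".png",cv2.resize(img[y0:y0+h,x0:x0+w],None,fx=s,fy=s,interpolation=cv2.INTER_CUBIC))
def st():
    o=ctrl.get_obs(); M=R.from_quat(o["tcp_rot"]).as_matrix()
    print("t",o["t"],"pos",o["tool_pos"].round(1),"F",o["wrist_force"].round(1),"w",round(o["width"],1),"\ntool axes x,y,z:",M.T.round(3).tolist())
E
python3 - <<'E'
import cv2
a=cv2.imread("pics/scene0.png");b=cv2.imread("pics/side0.png")
from h import crop
crop(a,60,190,450,230,1.75,"sc1");crop(b,180,140,270,190,2.9,"sd1")
E
```

```text
(no output)
```

View pics/sc1.png

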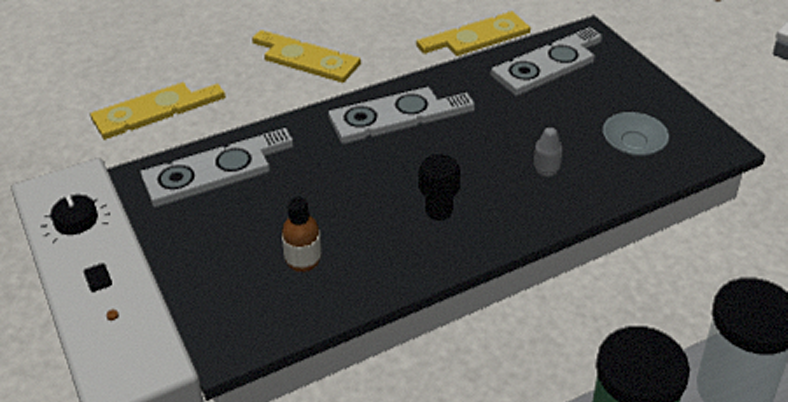

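View pics/sd1.png

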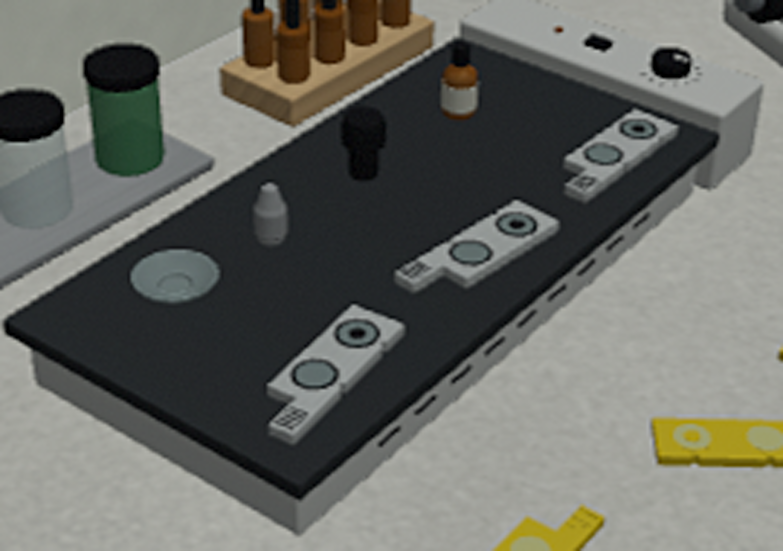

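The zoomed views show the middle slider's tab on the far side (scene px ~(322,250)). The other two have theirs on the robot side, so the middle one is the mirrored one. Next I measure it and the bench.

Run:
```python
from h import *
for n in ["scene","side"]:
    img,K,W=cam(n)
    h=cv2.cvtColor(img,cv2.COLOR_BGR2HSV); g=img.max(2)
    # bench plate dark mask
    dark=((g<62)).astype(np.uint8)
    dark=cv2.morphologyEx(dark,cv2.MORPH_OPEN,np.ones((3,3)))
    cs,_=cv2.findContours(dark,cv2.RETR_EXTERNAL,cv2.CHAIN_APPROX_NONE)
    for c in cs:
        if cv2.contourArea(c)<8000: continue
        ap=cv2.approxPolyDP(c,4,True)[:,0]
        print(n,"dark",cv2.contourArea(c)); 
        for p in ap: print("  ",p,cast(K,W,p,70)[0].round(0)[:2])
        m=np.zeros(g.shape,np.uint8);cv2.drawContours(m,[c],-1,1,-1)
        br=((g>95)&(m>0)).astype(np.uint8)
        # fill windows
        c2,_=cv2.findContours(br,cv2.RETR_EXTERNAL,cv2.CHAIN_APPROX_NONE)
        for k in c2:
            if cv2.contourArea(k)<250: continue
            ap=cv2.approxPolyDP(k,1.8,True)[:,0]
            print("  obj",cv2.contourArea(k),k[:,0].mean(0).round())
            for p in ap: print("    ",p,cast(K,W,p,78)[0].round(1)[:2])
```

```text
scene dark 40762.5
   [496 278] [809. 231.]
   [395 200] [552. 212.]
   [122 289] [ 578. -296.]
   [181 417] [ 838. -283.]
   [483 289] [820. 195.]
  obj 1272.5 [186. 282.]
     [222 263] [ 595.3 -143. ]
     [222 268] [ 606.9 -147.2]
     [220 264] [ 596.2 -146.6]
     [215 265] [ 595.1 -154.5]
     [214 269] [ 603.7 -159.1]
     [212 266] [ 595.4 -159.5]
     [211 269] [ 601.6 -163.3]
     [210 267] [ 596.3 -163.1]
     [188 275] [ 599.8 -199.4]
     [141 287] [ 595.6 -270. ]
     [146 303] [ 633.1 -272. ]
     [151 303] [ 636.3 -265.6]
     [211 285] [ 637.2 -175.5]
     [209 275] [ 613.9 -170.7]
     [226 270] [ 614.1 -143.3]
  obj 631.5 [423. 265.]
     [405 261] [718.6 119.8]
     [405 266] [729.  112.7]
     [411 273] [747.4 111.5]
     [422 277] [762.8 121.3]
     [433 276] [768.4 138.1]
     [441 269] [760.3 159.6]
     [440 263] [747.5 167.3]
     [428 255] [722.3 162.2]
     [412 255] [710.8 138.8]
  obj 1015.0 [290. 252.]
     [330 248] [636.2  28.2]
     [326 243] [621.5  28.6]
     [323 247] [628.8  19.1]
     [322 244] [621.   21.4]
     [318 247] [625.2  11.7]
     [3
[... 3248 characters left out ...]
[515 133] [ 534. -702.]
   [469 299] [314.  -7.]
   [462 345] [272. 100.]
   [580 380] [100.  47.]
   [580 413] [ 79. 108.]
   [597 406] [64. 79.]
   [599 410] [59. 84.]
   [573 424] [ 80. 133.]
   [585 424] [ 67. 122.]
   [604 446] [ 35. 140.]
   [639 466] [-10. 141.]
   [639 438] [ 2. 96.]
   [605 411] [52. 81.]
   [593 387] [80. 48.]
   [598 385] [75. 39.]
   [616 412] [39. 72.]
   [639 428] [ 6. 79.]
   [639 350] [ 47. -77.]
   [582 335] [130. -50.]
   [575 344] [131. -22.]
   [565 338] [149. -25.]
   [607 196] [ 236. -532.]
   [639 203] [ 171. -549.]
   [639 174] [ 208. -691.]
   [617 168] [ 259. -685.]
   [630 128] [ 301. -954.]
   [639 124] [  289. -1000.]
   [639   0] [  699. -2562.]
```

Run:
```python
from h import *
st()
o=ctrl.get_obs();M=R.from_quat(o["tcp_rot"]).as_matrix()
for yaw in [0.05,0.05+np.pi]:
    ty=np.array([np.cos(yaw),np.sin(yaw),0]); v=M.T@ty
    print("roll deg",np.degrees(np.arctan2(v[2],v[1])))
print("shift cm",M.T@(np.array([605,-49,215])-o["tool_pos"])/10)
# check other camera sliders overlay of bench
for n in ["scene","side"]:
    img,K,W=cam(n)
    c=[(549,218),(574,-297)]
    print(proj(K,W,np.array([[549,218,70],[562,-49,70],[574,-297,70]])).round())
```

```text
t 0.25 pos [ 217.8 -477.6  256.1] F [-0.4  0.2 -0.4] w 85.6 
tool axes x,y,z: [[-0.0, 0.0, -1.0], [0.415, -0.91, -0.0], [-0.91, -0.415, -0.0]]
roll deg -68.35343015717916
roll deg 111.64656984282085
shift cm [  4.12343997 -22.93141179 -53.01348683]
[[397. 198.]
 [269. 240.]
 [120. 288.]]
[[285. 306.]
 [369. 235.]
 [426. 185.]]
```

```bash
python3 -m jog '[[[0,-2,-4.5,-5],[0,-4,-9,-10],[0,-6,-13,-16],[0,-8,-17,-22],[0,-10,-21,-28],[0,-11.5,-25,-34],[0,-13,-29,-40],[0,-15,-33,-46],[0,-16.5,-37,-51],[0,-18,-41,-56]]]' 0
python3 - <<'E'
from h import *
st()
o=ctrl.get_obs();M=R.from_quat(o["tcp_rot"]).as_matrix();print(o["joints"])
ty=np.array([np.cos(.05),np.sin(.05),0]); v=M.T@ty
print("roll deg",np.degrees(np.arctan2(v[2],v[1])))
print("shift cm",M.T@(np.array([605,-49,215])-o["tool_pos"])/10)
E
```

```text
t: 1.18
tool_pos: [495.3, -164.3, 256.5]
tcp_rot: [0.539, 0.458, -0.539, 0.458]
wrist_force: [0.2, -0.5, 0.5]
width: 85.0
t 1.1833 pos [ 495.3 -164.3  256.5] F [ 0.2 -0.5  0.5] w 85.0 
tool axes x,y,z: [[0.0, -0.0, -1.0], [0.987, -0.16, 0.0], [-0.16, -0.987, 0.0]]
[-4.76461793e-01  2.57318516e-01 -5.59012426e-02  1.25722605e+00
  4.64088677e-06  1.25534873e+00]
roll deg -12.090224241861685
shift cm [  4.14910546   8.97986045 -13.13540228]
```

```bash
python3 -m jog '[[[1,2.2,-3.2,-4],[2,4.5,-6.5,-8],[3,6.7,-9.8,-12],[4,9,-13.1,-12.1],[4.1,9,-13.1,-12.1],[4.1,9,-13.1,-12.1]]]' 0
python3 - <<'E'
from h import *
st()
img,K,W=cam("wrist"); cv2.imwrite("pics/w1.png",img); np.savez("w1.npz",K=K,W=W)
E
```

```text
t: 1.68
tool_pos: [605.2, -50.3, 214.0]
tcp_rot: [0.487, 0.512, -0.488, 0.511]
wrist_force: [-0.5, -0.7, 0.3]
width: 85.4
t 1.6833 pos [605.2 -50.3 214. ] F [-0.5 -0.7  0.3] w 85.4 
tool axes x,y,z: [[-0.002, 0.0, -1.0], [0.999, 0.048, -0.002], [0.048, -0.999, -0.0]]
```

View pics/w1.png

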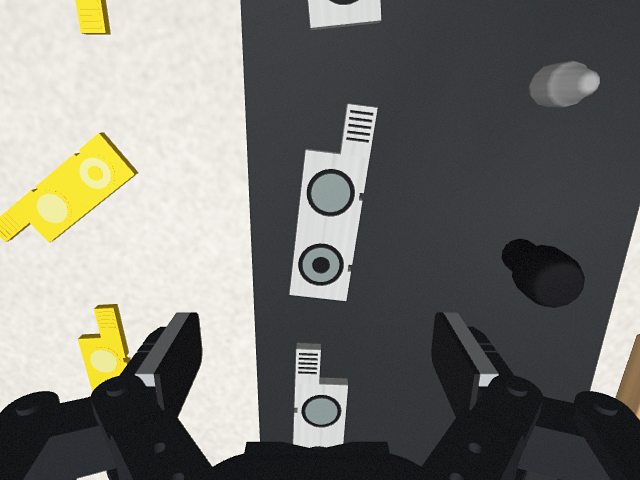

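Run:
```python
from h import *
img=cv2.imread("pics/w1.png");d=np.load("w1.npz");K,W=d["K"],d["W"]
g=img.min(2)
m=((g>150)).astype(np.uint8); m[:, :250]=0; m[:,430:]=0
cs,_=cv2.findContours(m,cv2.RETR_EXTERNAL,cv2.CHAIN_APPROX_NONE)
for c in cs:
    if cv2.contourArea(c)<1500: continue
    for p in cv2.approxPolyDP(c,3,True)[:,0]: print(p,cast(K,W,p,78)[0].round(1)[:2])
    print()
# front edge: per row first dark pixel
pts=[]
for r in list(range(60,300,8)):
    row=img[r,200:300].max(1); x=np.argmax(row<100)+200; pts.append((x,r))
P=cast(K,W,pts,70)[:,:2]; f=np.polyfit(P[:,1],P[:,0],1); print("front edge x = %.4f*y + %.1f"%tuple(f), np.abs(np.polyval(f,P[:,1])-P[:,0]).max())
for y in (-300,-100,-49,0,220): print(y,np.polyval(f,y))
# bystanders
print(cast(K,W,[(545,300),(560,100)],70))
```

```text
[296 349] [ 594.5 -139.1]
[294 406] [ 594.5 -190. ]
[298 408] [ 597.7 -191.8]
[294 413] [ 594.7 -196.7]
[293 443] [ 594.8 -226.2]
[308 447] [ 606.9 -229.6]
[342 443] [ 633.8 -224.2]
[347 385] [ 633.8 -168.7]
[319 384] [ 612.7 -168.8]
[320 350] [ 612.  -139.1]

[377 108] [637.5  30.6]
[347 105] [619.4  31.4]
[340 154] [617.2   2.4]
[305 151] [595.5   3.2]
[290 294] [588.9 -95. ]
[346 299] [628.  -96.9]
[350 274] [629.3 -77.9]
[347 265] [626.8 -71.4]
[352 262] [630. -69.]
[361 206] [632.9 -30. ]
[358 196] [630.4 -23.5]
[364 188] [633.8 -18.2]

[308   0] [593.9  85.5]
[311  27] [596.2  72.2]
[380  19] [634.6  78.1]
[379   0] [633.2  87.4]
[358   0] [621.6  86.9]
[349   5] [616.8  84.2]

front edge x = -0.0393*y + 558.6 0.3463844006216732
-300 570.3997457110626
-100 562.5313888904916
-49 560.524957901246
0 558.5972104802062
220 549.9420179775781
[[771.67578935 -94.86165913  70.        ]
 [750.09315833  40.52489682  70.        ]]
```

Run:
```python
from h import *
from rig import imaging
r=imaging.read_camera("wrist");K=r["K"];Mt=np.array(r["mount"])
img=r["img"][:,:,::-1]; crop(img,80,290,480,190,1.65,"wf")
for px in [(200,315),(202,352),(190,313),(432,315),(432,352),(158,374),(495,374)]:
    d=Mt[:3,:3]@np.array([(px[0]-K[0][2])/K[0][0],(px[1]-K[1][2])/K[1][1],1]);c=Mt[:3,3]
    yy=42.5*np.sign(px[0]-316); s=(yy-c[1])/d[1]; print(px,(c+s*d).round(1))
```

```text
(200, 315) [ 14.2 -42.5  -8.6]
(202, 352) [ 12.1 -42.5   5.7]
(190, 313) [  4.  -42.5 -15.1]
(432, 315) [14.3 42.5 -8.5]
(432, 352) [10.1 42.5  4.4]
(158, 374) [-25.5 -42.5 -13.2]
(495, 374) [-36.4  42.5 -21.5]
```

View pics/wf.png

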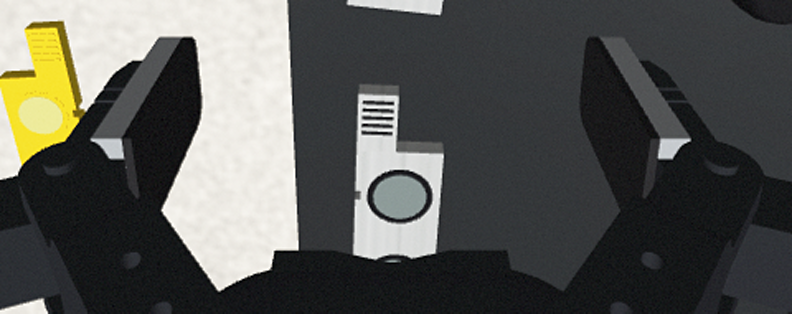

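```bash
python3 -m jog '[[[3,0.77,-0.8,3],[6,0.77,-0.8,6.5],[8,0.77,-0.8,6.5],[8,0.77,-0.8,6.5],[8,0.77,-0.8,6.5]]]' 0.4
python3 - <<'E'
from h import *
st()
img,K,W=cam("wrist"); cv2.imwrite("pics/w2.png",img); np.savez("w2.npz",K=K,W=W)
E
```

```text
t: 2.2
tool_pos: [611.3, -44.5, 135.8]
tcp_rot: [-0.517, -0.483, 0.517, -0.482]
wrist_force: [0.3, 0.1, 1.2]
width: 51.3
t 2.2 pos [611.3 -44.5 135.8] F [0.3 0.1 1.2] w 51.3 
tool axes x,y,z: [[-0.001, 0.0, -1.0], [0.998, -0.069, -0.001], [-0.069, -0.998, -0.0]]
```

View pics/w2.png

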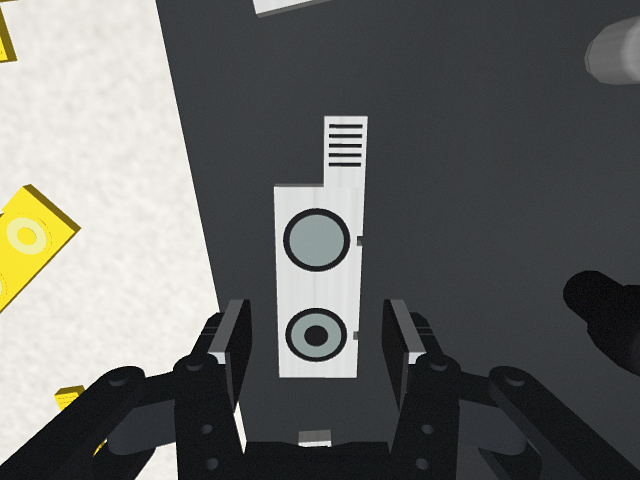

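Run:
```python
from h import *
img=cv2.imread("pics/w2.png");d=np.load("w2.npz");K,W=d["K"],d["W"]
r=imaging.read_camera("wrist");Mt=np.array(r["mount"]); st()
for px in [(249,302),(386,302),(245,345),(240,410)]:
    dd=Mt[:3,:3]@np.array([(px[0]-K[0][2])/K[0][0],(px[1]-K[1][2])/K[1][1],1]);c=Mt[:3,3]
    yy=25.6*np.sign(px[0]-316); s=(yy-c[1])/dd[1]; print(px,(c+s*dd).round(1))
C=cast(K,W,[(275,187),(280,377),(356,377),(324,187),(325,116),(368,116)],78)[:,:2]; print(C.round(1))
e=C[1]-C[0]; print("tilt",e[0]/e[1])
```

```text
t 2.3 pos [612.5 -44.4 137.3] F [-0.7  0.1  1. ] w 51.2 
tool axes x,y,z: [[0.002, -0.0, -1.0], [0.998, -0.068, 0.002], [-0.068, -0.998, 0.0]]
(249, 302) [ 20.1 -25.6 -10.8]
(386, 302) [ 16.7  25.6 -12.6]
(245, 345) [  7.6 -25.6  -0.3]
(240, 410) [ -7.4 -25.6  14.9]
[[596.3   3.9]
 [588.8 -95.3]
 [627.9 -98. ]
 [617.7   2.4]
 [620.   32.2]
 [637.9  31. ]]
tilt 0.0758252542435417
```

```bash
python3 -m jog '[[[2,0.05,0,0],[3.5,0.05,0,0],[4.2,0.05,0,0],[4.2,0.05,0,0]]]' 0.4;  python3 -m jog '[[[0,0,0,0],[0,0,0,0],[0,0,0,0],[0,0,0,0],[0,0,0,0]]]' 0.7
python3 - <<'E'
from h import *
st()
img,K,W=cam("wrist"); cv2.imwrite("pics/w3.png",img); np.savez("w3.npz",K=K,W=W)
st()
img,K,W=cam("side"); crop(img,270,160,160,120,5,"s3")
E
```

```text
t: 2.63
tool_pos: [612.3, -43.8, 93.3]
tcp_rot: [-0.517, -0.483, 0.517, -0.483]
wrist_force: [-0.2, -0.1, 0.4]
width: 51.1
t: 3.05
tool_pos: [613.2, -43.8, 94.9]
tcp_rot: [0.517, 0.482, -0.516, 0.483]
wrist_force: [-1.3, -0.4, 9.0]
width: 37.5
t 3.05 pos [613.2 -43.8  94.9] F [-1.3 -0.4  9. ] w 37.5 
tool axes x,y,z: [[0.002, -0.001, -1.0], [0.998, -0.068, 0.002], [-0.068, -0.998, 0.0]]
t 3.1 pos [613.2 -43.8  94.9] F [-1.6 -0.1  7.4] w 38.0 
tool axes x,y,z: [[0.002, -0.001, -1.0], [0.998, -0.068, 0.002], [-0.068, -0.998, 0.0]]
```

View pics/w3.png

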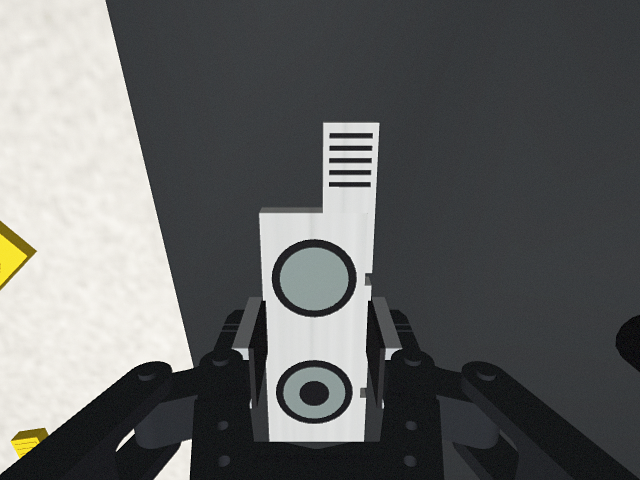

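View pics/s3.png

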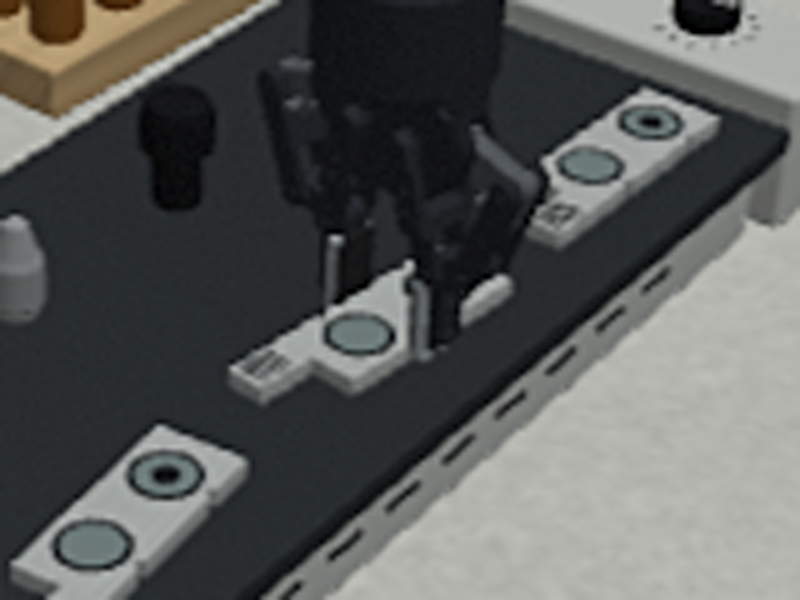

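```bash
python3 -m jog '[[[-0.05,-0.4,0.05,-0.8],[-0.1,-1.0,0.1,-1.6],[-0.1,-1.7,0.2,-2.6],[-0.1,-2.4,0.25,-3.6],[-0.1,-3.1,0.3,-4.6],[-0.1,-3.8,0.4,-5.4],[-0.1,-4.5,0.5,-6.1],[-0.1,-4.83,0.52,-6.1],[-0.1,-4.83,0.52,-6.1]]]'
python3 - <<'E'
from h import *
st()
img,K,W=cam("wrist"); cv2.imwrite("pics/w4.png",img); np.savez("w4.npz",K=K,W=W)
img,K,W=cam("side"); crop(img,290,160,160,120,5,"s4");np.savez("s4.npz",K=K,W=W)
E
```

```text
t: 3.9
tool_pos: [562.9, -45.6, 94.8]
tcp_rot: [0.49, 0.51, -0.49, 0.51]
wrist_force: [-3.2, -0.3, 11.5]
width: 37.5
t 3.9 pos [562.9 -45.6  94.8] F [-3.2 -0.3 11.5] w 37.5 
tool axes x,y,z: [[0.0, -0.0, -1.0], [0.999, 0.039, 0.0], [0.039, -0.999, 0.0]]
```

View pics/w4.png

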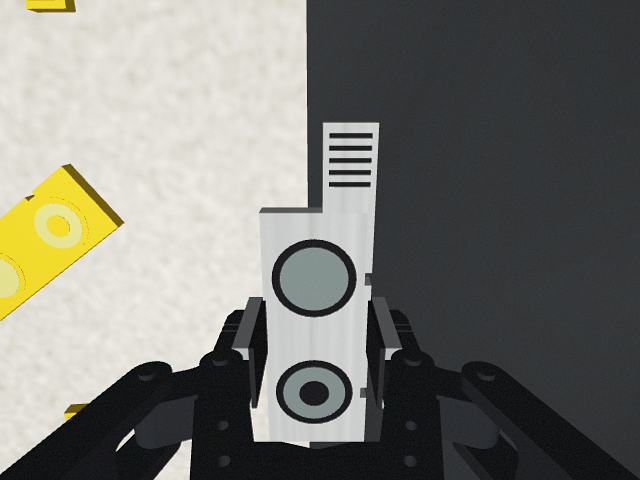

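View pics/s4.png

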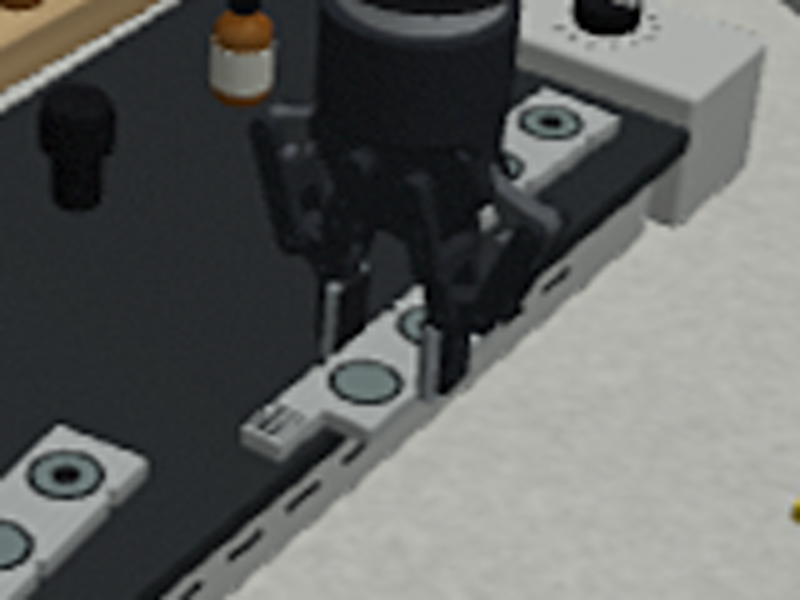

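Run:
```python
from h import *
d=np.load("w4.npz");K,W=d["K"],d["W"];img=cv2.imread("pics/w4.png")
C=cast(K,W,[(260.5,212),(267,440)],78)[:,:2];print(C)
pts=[]
for r in range(10,200,8):
    x=np.argmax(img[r,200:400].max(1)<100)+200; pts.append((x,r))
P=cast(K,W,pts,70)[:,:2]; f=np.polyfit(P[:,1],P[:,0],1);print(f)
print("overhang",[np.polyval(f,c[1])-c[0] for c in C])
```

```text
[[ 5.42099212e+02  5.27760772e-01]
 [ 5.44355558e+02 -9.84272108e+01]]
[-3.88905107e-02  5.58241918e+02]
overhang [np.float64(16.122181043929686), np.float64(17.714244271688585)]
```

```bash
python3 -m jog '[[[-0.1,0,0,0],[-0.1,0,0,0]]]'; python3 -m jog '[[[0,0,0,0],[0,0,0,0],[-0.5,0,0,0],[-2,0,0,0],[-2.8,0,0,0],[-2.8,0,0,0]]]' 0.3; python3 -m jog '[[[0,0,0,0],[0,0,0,0],[0,0,0,0],[0,0,0,0]]]' 0.6;python3 - <<'E'
from h import *
st()
img,K,W=cam("wrist"); cv2.imwrite("pics/w5.png",img); np.savez("w5.npz",K=K,W=W)
img,K,W=cam("side"); cv2.imwrite("pics/s5full.png",img);crop(img,290,160,160,120,5,"s5");np.savez("s5.npz",K=K,W=W)
E
```

```text
t: 4.17
tool_pos: [563.2, -45.5, 95.2]
tcp_rot: [0.49, 0.51, -0.49, 0.509]
wrist_force: [0.7, 0.3, -1.0]
width: 38.1
t: 4.67
tool_pos: [564.9, -45.7, 125.1]
tcp_rot: [0.491, 0.509, -0.49, 0.51]
wrist_force: [0.2, 0.3, 0.4]
width: 59.9
t: 5.0
tool_pos: [563.7, -45.5, 122.8]
tcp_rot: [0.49, 0.51, -0.49, 0.509]
wrist_force: [0.3, -1.0, -0.3]
width: 34.0
t 5.0 pos [563.7 -45.5 122.8] F [ 0.3 -1.  -0.3] w 34.0 
tool axes x,y,z: [[-0.001, 0.0, -1.0], [0.999, 0.039, -0.001], [0.039, -0.999, -0.0]]
```

View pics/w5.png

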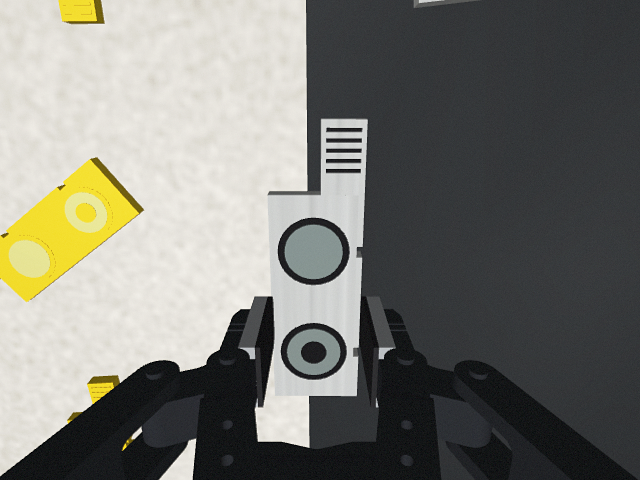

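View pics/s5.png

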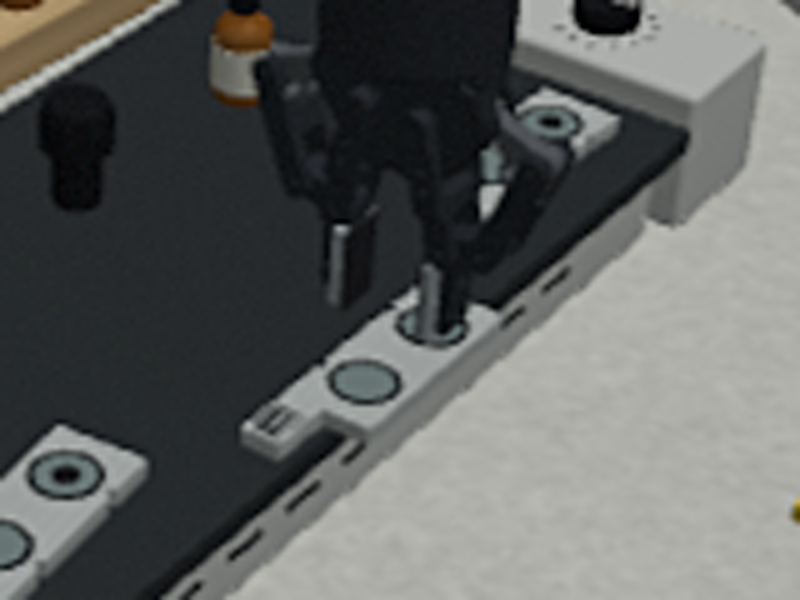

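Run:
```python
from h import *
d=np.load("w5.npz");K,W=d["K"],d["W"];img=cv2.imread("pics/w5.png")
C=cast(K,W,[(268,194),(275.5,395),(358,395),(367,120),(321,120)],78)[:,:2];print(C.round(1))
pts=[]
for r in list(range(10,180,8)):
    x=np.argmax(img[r,200:400].max(1)<100)+200; pts.append((x,r))
P=cast(K,W,pts,70)[:,:2]; f=np.polyfit(P[:,1],P[:,0],1);print(f, "edge at tcp y",np.polyval(f,-45.5))
print("overhang",[np.polyval(f,c[1])-c[0] for c in C[:2]])
for _ in range(3): st()
```

```text
[[542.2   0.7]
 [545.9 -98.7]
 [585.9 -97.2]
 [580.3  31.3]
 [562.6  30.6]]
[-3.83921830e-02  5.58203675e+02] edge at tcp y 559.9505194266447
overhang [np.float64(15.973512285400375), np.float64(16.115632576528697)]
t 5.1 pos [563.8 -45.5 122.9] F [0.  0.2 0.3] w 34.1 
tool axes x,y,z: [[-0.001, 0.0, -1.0], [0.999, 0.039, -0.0], [0.039, -0.999, -0.0]]
t 5.1 pos [563.8 -45.5 122.9] F [0.  0.2 0.3] w 34.1 
tool axes x,y,z: [[-0.001, 0.0, -1.0], [0.999, 0.039, -0.0], [0.039, -0.999, -0.0]]
t 5.1 pos [563.8 -45.5 122.9] F [0.  0.2 0.3] w 34.1 
tool axes x,y,z: [[-0.001, 0.0, -1.0], [0.999, 0.039, -0.0], [0.039, -0.999, -0.0]]
```

```bash
python3 -m jog '[[[0,1.2,0,0],[1,1.2,0,0],[1.8,1.2,0,0],[1.8,1.2,0,0]]]';  python3 -m jog '[[[0.1,0,0,0],[0.1,0,0,0]]]';python3 -m jog '[[[0.1,0,0,0],[0.1,0,0,0]]]';python3 -m jog '[[[0.1,0,0,0],[0.1,0,0,0]]]'
```

```text
t: 5.43
tool_pos: [574.5, -44.8, 103.0]
tcp_rot: [0.49, 0.511, -0.491, 0.509]
wrist_force: [-1.1, -0.3, -0.0]
width: 34.1
t: 5.6
tool_pos: [575.5, -45.0, 104.0]
tcp_rot: [0.49, 0.51, -0.49, 0.509]
wrist_force: [0.7, -0.2, 0.6]
width: 34.7
t: 5.77
tool_pos: [575.9, -45.1, 103.4]
tcp_rot: [0.49, 0.509, -0.49, 0.51]
wrist_force: [0.1, -0.6, 0.0]
width: 34.0
t: 5.93
tool_pos: [575.9, -45.1, 102.3]
tcp_rot: [0.49, 0.51, -0.49, 0.51]
wrist_force: [0.5, -0.6, -0.6]
width: 33.9
```

```bash
python3 -m jog '[[[0.1,0,0,0],[0.1,0,0,0]]]';  python3 -m jog '[[[0.1,0,0,0],[0.1,0,0,0]]]';python3 - <<'E'
from h import *
st()
img,K,W=cam("side"); crop(img,290,160,160,120,5,"s6")
E
```

```text
t: 6.1
tool_pos: [575.6, -45.1, 101.8]
tcp_rot: [0.49, 0.51, -0.49, 0.51]
wrist_force: [-3.4, 0.3, 10.6]
width: 34.2
t: 6.27
tool_pos: [575.2, -45.1, 101.3]
tcp_rot: [0.49, 0.51, -0.491, 0.51]
wrist_force: [-8.6, 0.2, 20.8]
width: 34.4
t 6.2667 pos [575.2 -45.1 101.3] F [-8.6  0.2 20.8] w 34.4 
tool axes x,y,z: [[-0.001, -0.001, -1.0], [0.999, 0.039, -0.001], [0.039, -0.999, 0.001]]
```

View pics/s6.png

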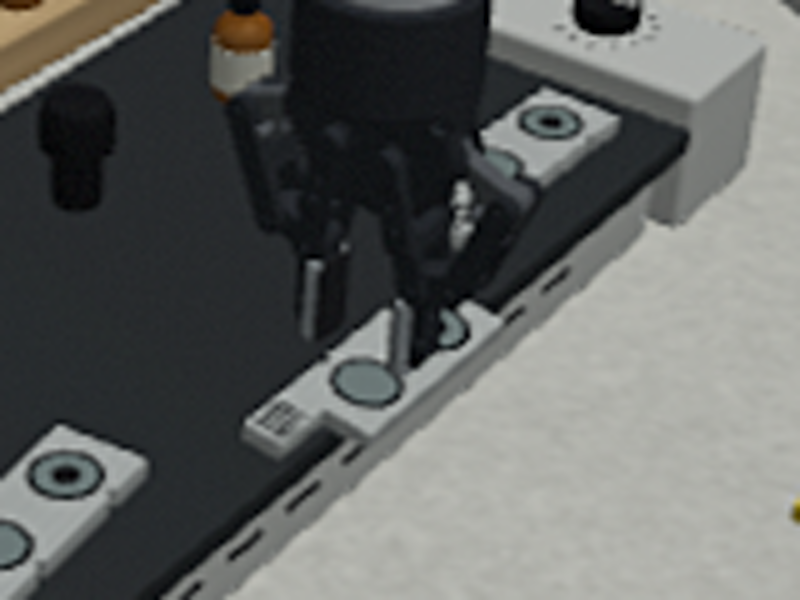

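```bash
python3 -m jog '[[[-0.1,0,0,0],[-0.1,0,0,0]]]';  python3 -m jog '[[[0,-0.1,0,0],[0,-0.1,0,0]]]';python3 -m jog '[[[0,-0.1,0,0],[0,-0.1,0,0]]]'
```

```text
t: 6.48
tool_pos: [575.9, -45.1, 102.0]
tcp_rot: [0.49, 0.509, -0.49, 0.51]
wrist_force: [-4.8, 0.7, 9.8]
width: 34.1
t: 6.65
tool_pos: [575.0, -45.1, 101.7]
tcp_rot: [0.49, 0.509, -0.49, 0.51]
wrist_force: [-0.9, 0.2, 6.0]
width: 34.4
t: 6.82
tool_pos: [573.9, -45.2, 101.4]
tcp_rot: [0.49, 0.509, -0.49, 0.51]
wrist_force: [-0.6, 0.2, 2.6]
width: 34.0
```

Run:
```python
from h import *
st()
img,K,W=cam("side"); crop(img,290,160,160,120,5,"s7")
```

```text
t 6.8167 pos [573.9 -45.2 101.4] F [-0.6  0.2  2.6] w 34.0 
tool axes x,y,z: [[0.0, -0.0, -1.0], [0.999, 0.039, 0.0], [0.039, -0.999, 0.0]]
```

View pics/s7.png

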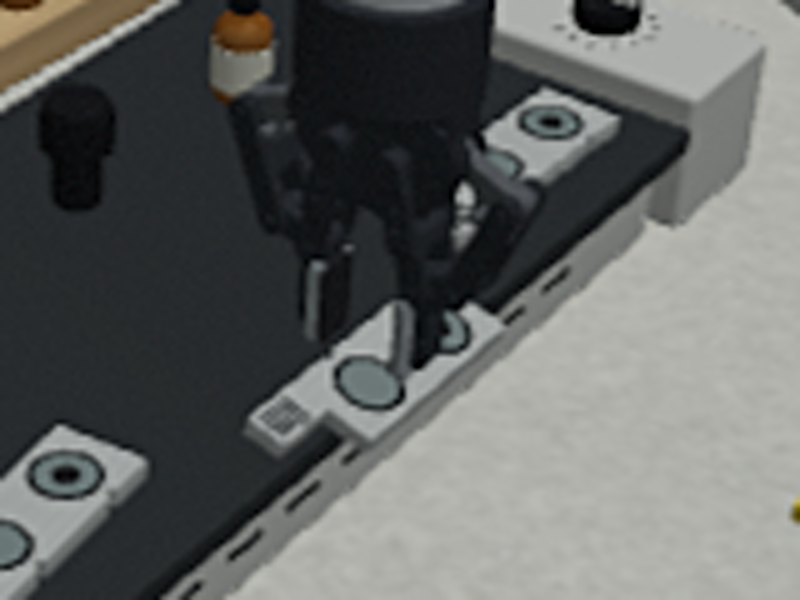

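```bash
python3 -m jog '[[[0.1,-0.05,0,0],[0.1,-0.05,0,0]]]';  python3 -m jog '[[[0.1,-0.08,0,0],[0.1,-0.08,0,0]]]'
```

```text
t: 7.03
tool_pos: [572.8, -45.2, 100.3]
tcp_rot: [0.49, 0.51, -0.491, 0.509]
wrist_force: [-4.6, -1.0, 7.9]
width: 34.3
t: 7.2
tool_pos: [571.4, -45.2, 99.0]
tcp_rot: [0.49, 0.51, -0.491, 0.509]
wrist_force: [-7.6, -0.9, 6.2]
width: 34.2
```

```bash
python3 -m jog '[[[0.1,-0.08,0,0],[0.1,-0.08,0,0]]]';  python3 - <<'E'
from h import *
st()
img,K,W=cam("side"); crop(img,290,160,160,120,5,"s8")
E
```

```text
t: 7.37
tool_pos: [570.4, -45.2, 97.8]
tcp_rot: [0.49, 0.51, -0.491, 0.509]
wrist_force: [-7.0, -1.1, 4.0]
width: 34.1
t 7.3667 pos [570.4 -45.2  97.8] F [-7.  -1.1  4. ] w 34.1 
tool axes x,y,z: [[-0.003, -0.0, -1.0], [0.999, 0.038, -0.003], [0.038, -0.999, 0.0]]
```

View pics/s8.png

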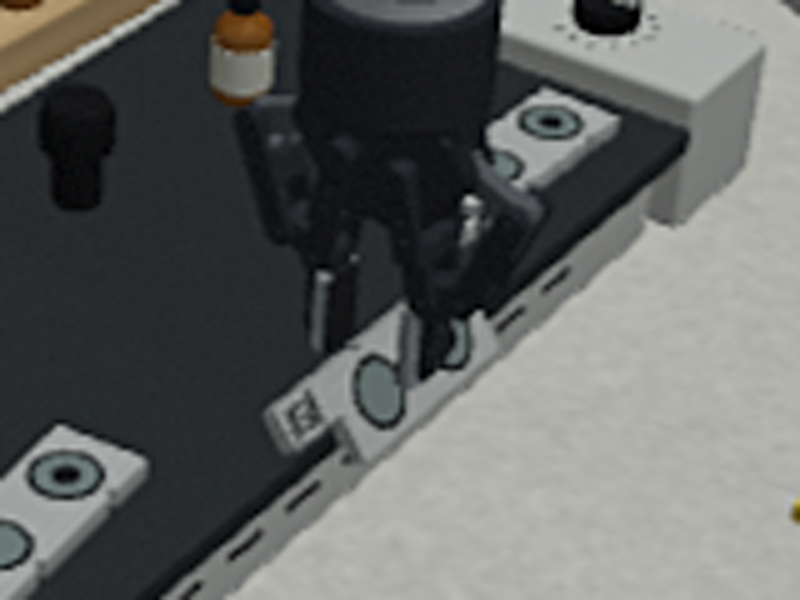

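```bash
python3 -m jog '[[[0.1,-0.04,0,0],[0.1,-0.04,0,0]]]'; python3 -m jog '[[[0.1,-0.03,0,0],[0.1,-0.03,0,0]]]';  python3 - <<'E'
from h import *
st()
img,K,W=cam("side"); crop(img,290,160,160,120,5,"s9")
E
```

```text
t: 7.58
tool_pos: [569.8, -45.2, 96.6]
tcp_rot: [0.489, 0.51, -0.491, 0.509]
wrist_force: [-7.4, -1.5, 2.9]
width: 34.5
t: 7.75
tool_pos: [569.5, -45.2, 95.5]
tcp_rot: [0.489, 0.51, -0.491, 0.509]
wrist_force: [-7.0, -1.8, 2.1]
width: 34.0
t 7.75 pos [569.5 -45.2  95.5] F [-7.  -1.8  2.1] w 34.0 
tool axes x,y,z: [[-0.004, -0.0, -1.0], [0.999, 0.038, -0.004], [0.038, -0.999, 0.0]]
```

View pics/s9.png

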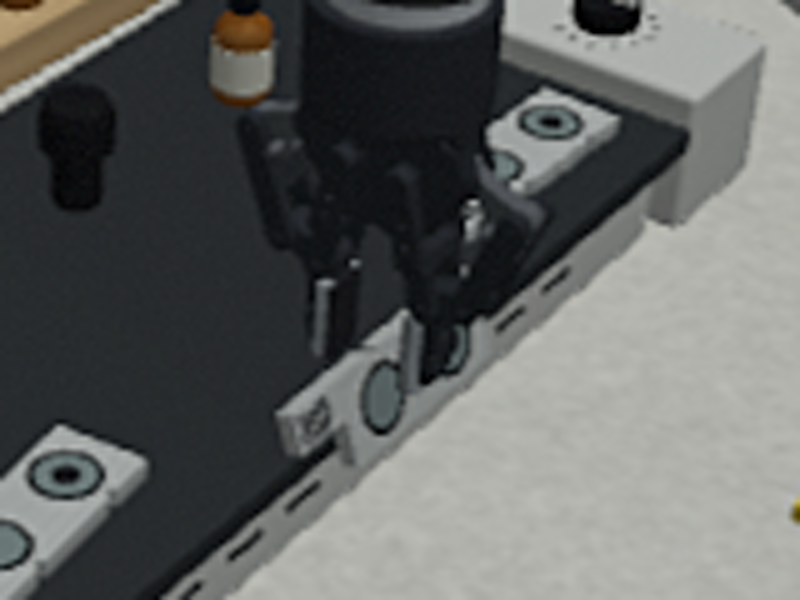

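```bash
python3 -m jog '[[[-0.02,-0.12,0,0],[-0.03,-0.17,0,0]]]' 0.64; python3 -m jog '[[[-0.02,-0.12,0,0],[-0.03,-0.17,0,0]]]' 0.68
```

```text
t: 7.97
tool_pos: [567.7, -45.3, 95.8]
tcp_rot: [0.489, 0.51, -0.491, 0.509]
wrist_force: [-6.0, -1.5, 1.5]
width: 30.6
t: 8.13
tool_pos: [566.0, -45.4, 96.1]
tcp_rot: [0.489, 0.51, -0.491, 0.509]
wrist_force: [-6.1, -1.8, 1.1]
width: 27.5
```

```bash
python3 -m jog '[[[-0.02,-0.11,0,0],[-0.02,-0.16,0,0]]]' 0.72; python3 -m jog '[[[-0.02,-0.11,0,0],[-0.02,-0.16,0,0]]]' 0.76;python3 -m jog '[[[-0.02,-0.11,0,0],[-0.02,-0.16,0,0]]]' 0.8;  python3 - <<'E'
from h import *
st()
img,K,W=cam("side"); crop(img,290,160,160,120,5,"s10")
E
```

```text
t: 8.3
tool_pos: [564.4, -45.5, 96.3]
tcp_rot: [0.489, 0.51, -0.491, 0.509]
wrist_force: [-6.5, -1.4, 1.3]
width: 24.2
t: 8.47
tool_pos: [562.7, -45.5, 96.5]
tcp_rot: [0.489, 0.51, -0.491, 0.509]
wrist_force: [-7.1, -1.0, 0.5]
width: 20.4
t: 8.63
tool_pos: [561.0, -45.6, 96.7]
tcp_rot: [0.489, 0.51, -0.491, 0.509]
wrist_force: [-7.2, -2.0, 1.8]
width: 16.9
t 8.6333 pos [561.  -45.6  96.7] F [-7.2 -2.   1.8] w 16.9 
tool axes x,y,z: [[-0.004, -0.0, -1.0], [0.999, 0.038, -0.004], [0.038, -0.999, 0.0]]
```

View pics/s10.png

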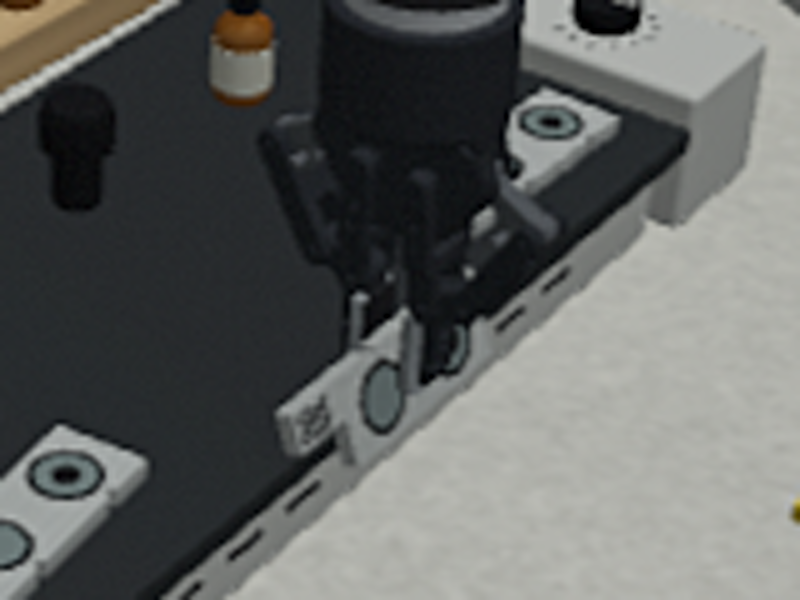

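```bash
python3 -m jog '[[[-0.02,-0.11,0,0],[-0.02,-0.16,0,0]]]' 0.84; python3 -m jog '[[[-0.02,-0.11,0,0],[-0.02,-0.16,0,0]]]' 0.88
python3 - <<'E'
from h import *
st()
img,K,W=cam("side"); crop(img,290,160,160,120,5,"s11")
E
```

```text
t: 8.85
tool_pos: [559.3, -45.5, 96.7]
tcp_rot: [0.489, 0.511, -0.491, 0.508]
wrist_force: [-7.3, -0.6, -3.2]
width: 13.7
t: 9.02
tool_pos: [557.5, -45.4, 96.6]
tcp_rot: [0.489, 0.511, -0.491, 0.508]
wrist_force: [-6.9, -0.1, -3.8]
width: 10.5
t 9.0167 pos [557.5 -45.4  96.6] F [-6.9 -0.1 -3.8] w 10.5 
tool axes x,y,z: [[-0.005, 0.0, -1.0], [0.999, 0.038, -0.005], [0.038, -0.999, -0.001]]
```

View pics/s11.png

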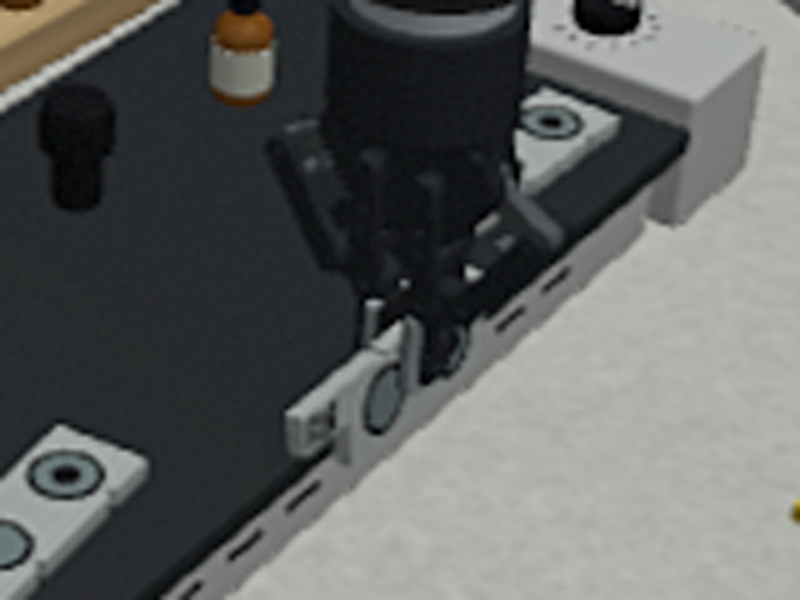

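Nearly vertical and held between the pads. I'll close fully now.

```bash
python3 -m jog '[[[-0.01,-0.08,0,0],[-0.01,-0.1,0,0],[-0.01,-0.12,0,0],[-0.01,-0.12,0,0]]]' 1
python3 - <<'E'
from h import *
st()
img,K,W=cam("side"); crop(img,290,160,160,120,5,"s12")
E
```

```text
t: 9.4
tool_pos: [556.1, -45.4, 96.6]
tcp_rot: [0.489, 0.511, -0.491, 0.508]
wrist_force: [-7.5, -1.0, -4.3]
width: 7.1
t 9.4 pos [556.1 -45.4  96.6] F [-7.5 -1.  -4.3] w 7.1 
tool axes x,y,z: [[-0.005, 0.001, -1.0], [0.999, 0.038, -0.005], [0.038, -0.999, -0.001]]
```

View pics/s12.png

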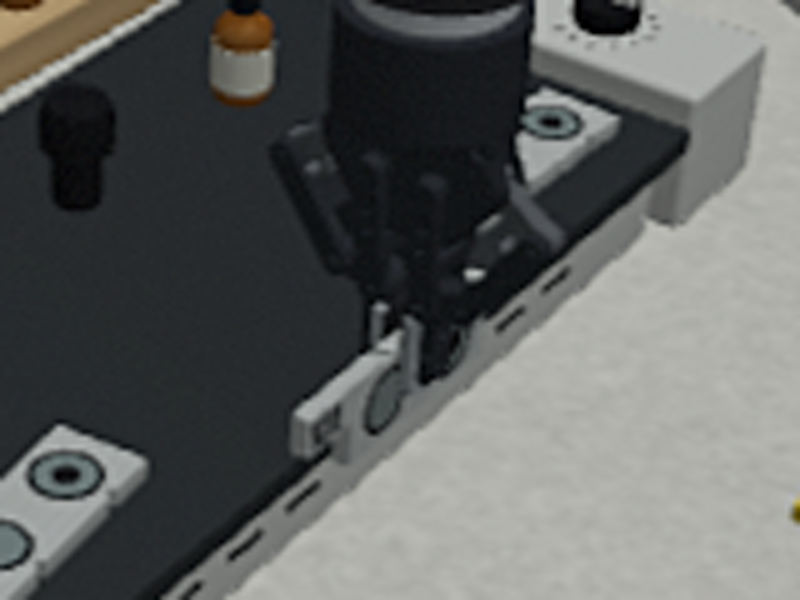

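```bash
python3 -m jog '[[[-0.3,-0.1,0,0],[-1,-0.1,0,0],[-2,-0.1,0,0],[-3.5,-0.1,0,0],[-5,-0.1,0,0],[-5,-0.1,0,0]]]' 1
python3 - <<'E'
from h import *
st()
img,K,W=cam("side"); crop(img,270,110,200,150,4,"s13");np.savez("s13.npz",K=K,W=W)
img,K,W=cam("scene"); crop(img,220,170,200,150,4,"c13");np.savez("c13.npz",K=K,W=W)
E
```

```text
t: 9.95
tool_pos: [559.5, -46.1, 151.6]
tcp_rot: [0.491, 0.508, -0.489, 0.511]
wrist_force: [0.6, -0.3, -0.8]
width: 6.5
t 9.95 pos [559.5 -46.1 151.6] F [ 0.6 -0.3 -0.8] w 6.5 
tool axes x,y,z: [[0.006, -0.001, -1.0], [0.999, 0.039, 0.006], [0.039, -0.999, 0.001]]
```

View pics/s13.png

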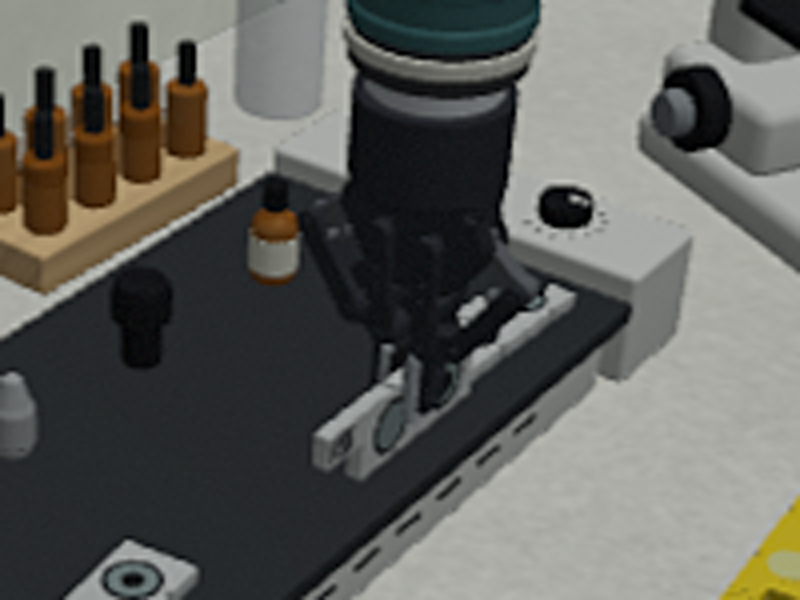

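View pics/c13.png

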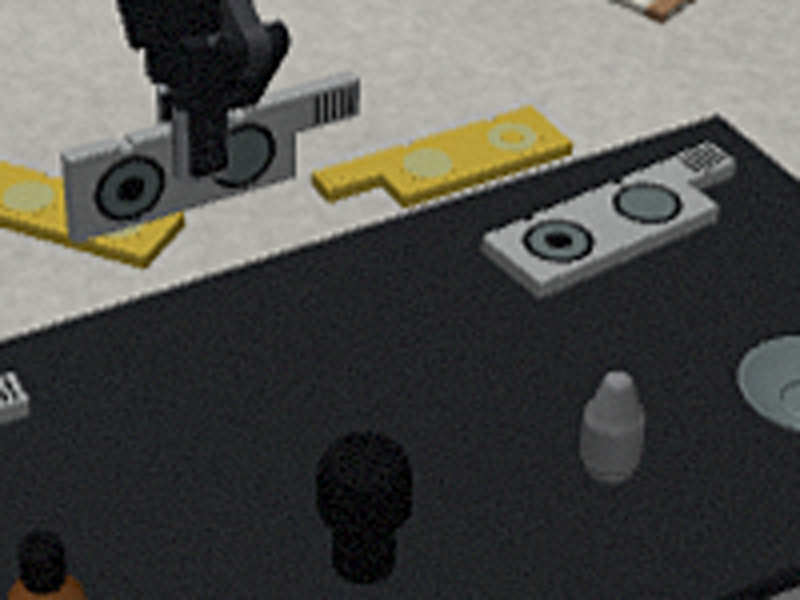

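```bash
python3 -m jog '[[[0,1.5,0,0],[0,4,0,0],[0,6.5,0,0],[1,7.5,0,0],[2.2,7.5,0,0],[3,7.5,0,0],[3.4,7.5,0,0],[3.4,7.5,0,0]]]' 1
python3 - <<'E'
from h import *
st()
img,K,W=cam("side"); crop(img,270,110,200,150,4,"s14")
img,K,W=cam("scene"); crop(img,220,170,200,150,4,"c14")
E
```

```text
t: 10.72
tool_pos: [631.3, -42.7, 112.7]
tcp_rot: [0.49, 0.51, -0.491, 0.509]
wrist_force: [-0.7, -1.5, -1.0]
width: 6.8
t 10.7167 pos [631.3 -42.7 112.7] F [-0.7 -1.5 -1. ] w 6.8 
tool axes x,y,z: [[-0.002, 0.0, -1.0], [0.999, 0.039, -0.002], [0.039, -0.999, -0.001]]
```

View pics/s14.png

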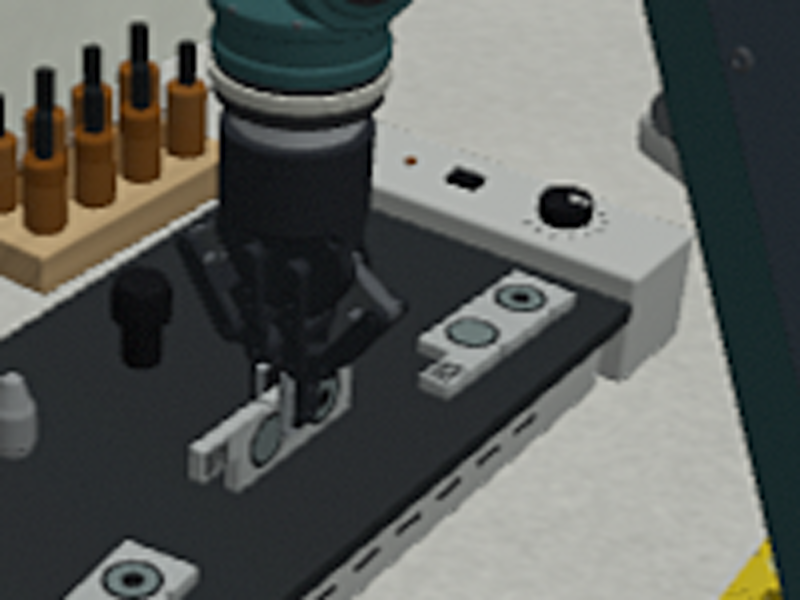

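View pics/c14.png

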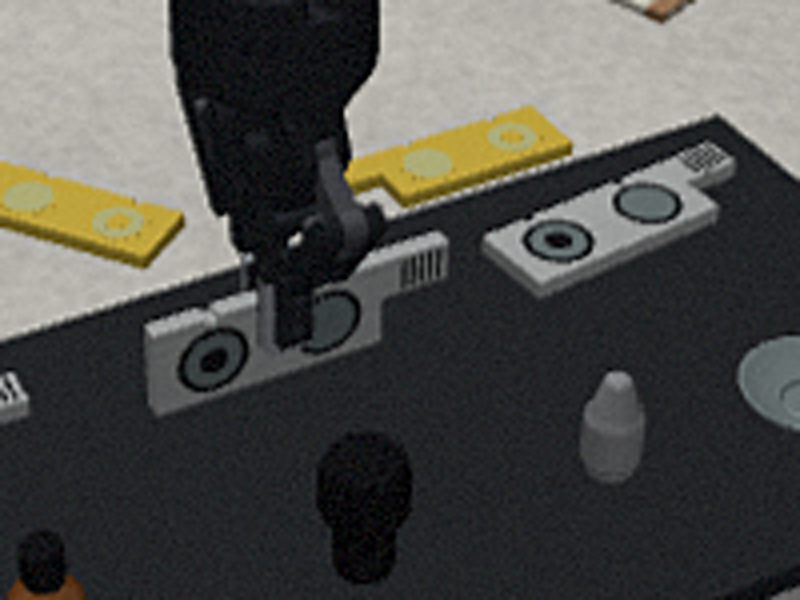

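```bash
for i in 1; do python3 -m jog '[[[0.1,0,0,0],[0.1,0,0,0]]]' | grep -E "pos|force"; python3 -m jog '[[[0.1,0,0,0],[0.1,0,0,0]]]'| grep -E "pos|force"; done
```

```text
tool_pos: [632.5, -43.0, 113.5]
wrist_force: [-0.9, -0.1, -1.1]
tool_pos: [632.5, -42.9, 112.1]
wrist_force: [0.6, -0.3, -1.2]
```

```bash
python3 -m jog '[[[0.1,0,0,0],[0.1,0,0,0]]]' | grep -E "pos|force"; python3 -m jog '[[[0.1,0,0,0],[0.1,0,0,0]]]'| grep -E "pos|force"
```

```text
tool_pos: [632.6, -42.9, 111.3]
wrist_force: [-0.1, 0.2, 3.9]
tool_pos: [632.7, -42.9, 111.3]
wrist_force: [-5.3, 1.3, 15.5]
```

```bash
python3 -m jog '[[[0.1,0,0,0],[0.1,0,0,0]]]' | grep -E "pos|force"; python3 -m jog '[[[0.1,0,0,0],[0.1,0,0,0]]]'| grep -E "pos|force"
```

```text
tool_pos: [632.7, -42.9, 111.2]
wrist_force: [-9.8, 1.8, 27.7]
tool_pos: [632.7, -42.9, 111.2]
wrist_force: [-13.6, 2.1, 40.4]
```

```bash
python3 -m jog '[[[-0.15,0,0,0],[-0.3,0,0,0],[-0.3,0,0,0]]]' | grep -E "pos|force"
```

```text
tool_pos: [632.7, -42.9, 111.3]
wrist_force: [-1.9, 0.2, 13.9]
```

```bash
python3 -m jog '[[[-0.08,0,0,0],[-0.08,0,0,0]]]' | grep -E "pos|force";  python3 -m jog '[[[0,0,0,0],[0,0,0,0]]]' 0.85; python3 -m jog '[[[0,0,0,0],[0,0,0,0],[0,0,0,0]]]' 0.5
python3 - <<'E'
from h import *
st()
img,K,W=cam("side"); crop(img,270,110,200,150,4,"s15")
img,K,W=cam("scene"); crop(img,220,170,200,150,4,"c15")
E
```

```text
tool_pos: [632.5, -42.9, 111.5]
wrist_force: [-0.1, 0.3, -1.3]
t: 12.4
tool_pos: [632.5, -42.9, 111.5]
tcp_rot: [0.49, 0.51, -0.49, 0.509]
wrist_force: [-0.4, 0.0, 0.4]
width: 12.8
t: 12.65
tool_pos: [632.5, -42.9, 111.7]
tcp_rot: [0.49, 0.51, -0.49, 0.51]
wrist_force: [-0.2, -0.6, 0.3]
width: 42.6
t 12.65 pos [632.5 -42.9 111.7] F [-0.2 -0.6  0.3] w 42.6 
tool axes x,y,z: [[-0.0, 0.0, -1.0], [0.999, 0.039, -0.0], [0.039, -0.999, -0.0]]
```

View pics/s15.png

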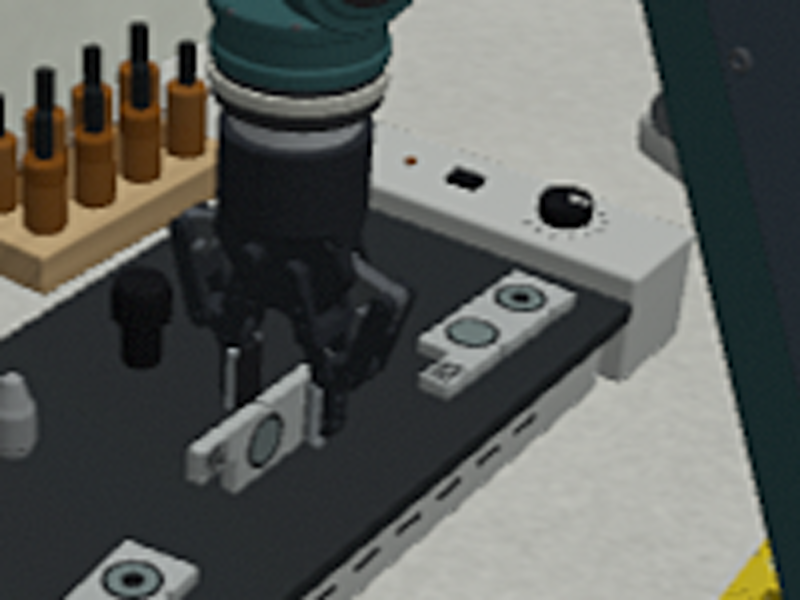

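View pics/c15.png

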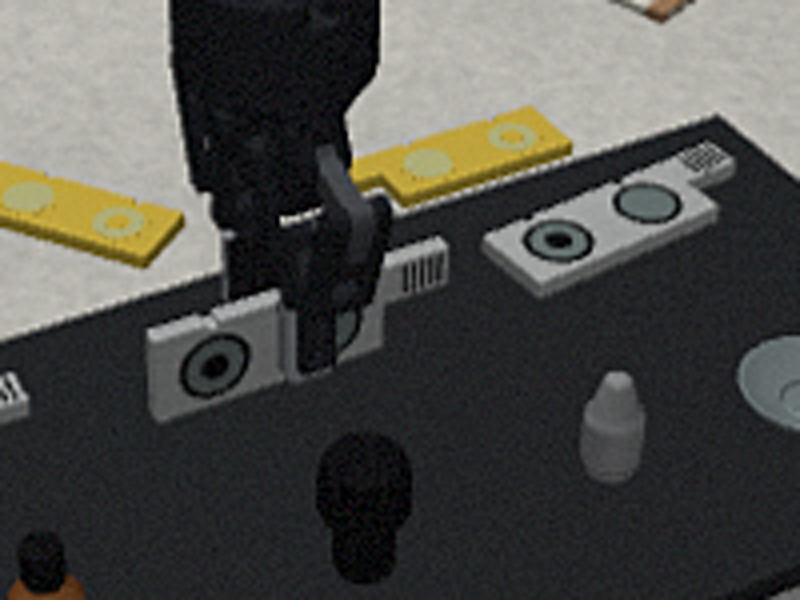

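```bash
python3 -m jog '[[[-0.6,0,0,0],[-0.6,-0.6,0,0],[-0.6,-1.2,0,0],[-0.6,-1.5,0,0],[-0.6,-1.8,0,0],[-0.6,-2.0,0,0],[-0.6,-2.2,0,0],[-0.6,-2.4,0,0],[-0.6,-2.6,0,0],[-0.6,-2.6,0,0]]]' 0.5
python3 - <<'E'
from h import *
st()
img,K,W=cam("side"); crop(img,270,110,200,150,4,"s16")
img,K,W=cam("scene"); crop(img,220,170,200,150,4,"c16")
E
```

```text
t: 13.58
tool_pos: [606.2, -43.8, 117.7]
tcp_rot: [0.49, 0.51, -0.49, 0.509]
wrist_force: [0.3, 0.4, 0.7]
width: 42.5
t 13.5833 pos [606.2 -43.8 117.7] F [0.3 0.4 0.7] w 42.5 
tool axes x,y,z: [[-0.0, 0.0, -1.0], [0.999, 0.039, -0.0], [0.039, -0.999, -0.0]]
```

View pics/s16.png

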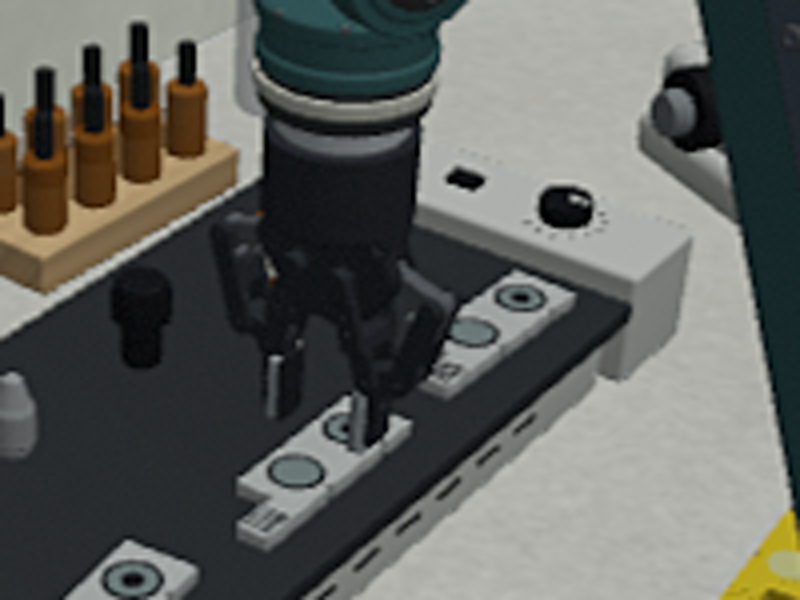

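View pics/c16.png

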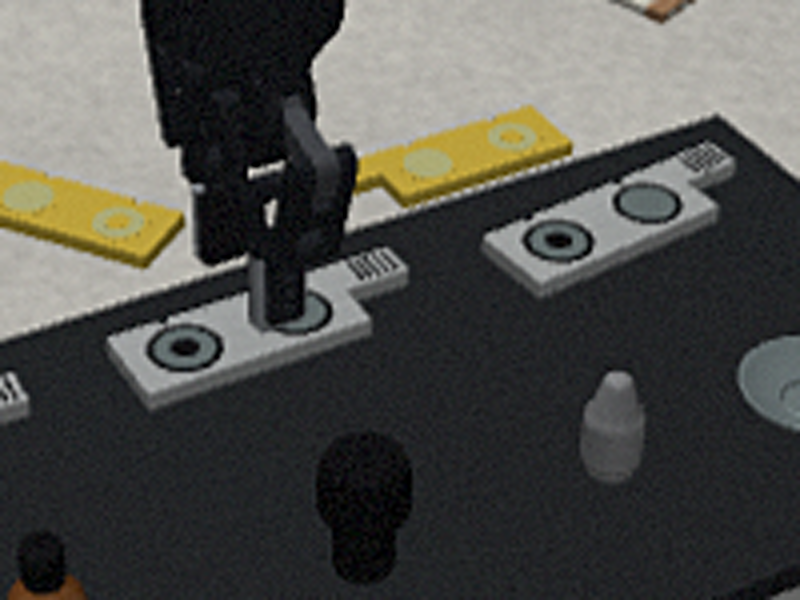

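It fell the right way: it now lies flat, with its notched side to the robot and its tab left. I'll retreat upward and check.

```bash
python3 -m jog '[[[-3,0,0,0],[-6,0,0,0],[-9,0,0,0],[-10,0,0,0],[-10,0,0,0],[-10,0,0,0],[-10,0,0,0]]]' 0.5
python3 - <<'E'
from h import *
st()
img,K,W=cam("wrist"); cv2.imwrite("pics/w17.png",img)
g=img.min(2); m=(g>150).astype(np.uint8); m[:,:255]=0; m[:,450:]=0; m[380:]=0
cs,_=cv2.findContours(m,cv2.RETR_EXTERNAL,cv2.CHAIN_APPROX_NONE)
for c in cs:
    if cv2.contourArea(c)<1500: continue
    for p in cv2.approxPolyDP(c,3,True)[:,0]: print(p,cast(K,W,p,78)[0].round(1)[:2])
    print()
img,K,W=cam("scene"); cv2.imwrite("pics/c17.png",img)
img,K,W=cam("side"); cv2.imwrite("pics/s17.png",img)
E
```

```text
t: 14.27
tool_pos: [606.2, -43.8, 216.7]
tcp_rot: [0.49, 0.51, -0.491, 0.509]
wrist_force: [1.0, -0.0, -0.9]
width: 42.9
t 14.2667 pos [606.2 -43.8 216.7] F [ 1.  -0.  -0.9] w 42.9 
tool axes x,y,z: [[-0.001, 0.0, -1.0], [0.999, 0.039, -0.001], [0.039, -0.999, -0.0]]
[286 113] [584.8  31.7]
[288 196] [586.8 -19.6]
[293 200] [590.1 -22.1]
[289 205] [587.5 -25.6]
[290 268] [589. -70.]
[294 269] [591.7 -70.6]
[291 303] [590.2 -96.7]
[347 304] [629.7 -96. ]
[350 163] [625.5   3.1]
[316 163] [604.1   2.3]
[315 114] [602.4  31.8]

[302   0] [592.8  92.6]
[307  40] [596.3  72.4]
[375  32] [635.  78.]
[373   0] [632.5  94.1]
[364   0] [627.5  93.9]
[354  13] [622.3  87.2]
[340  19] [614.6  83.9]
[324  15] [605.5  85.6]
[312   0] [598.4  92.8]
```

View pics/w17.png

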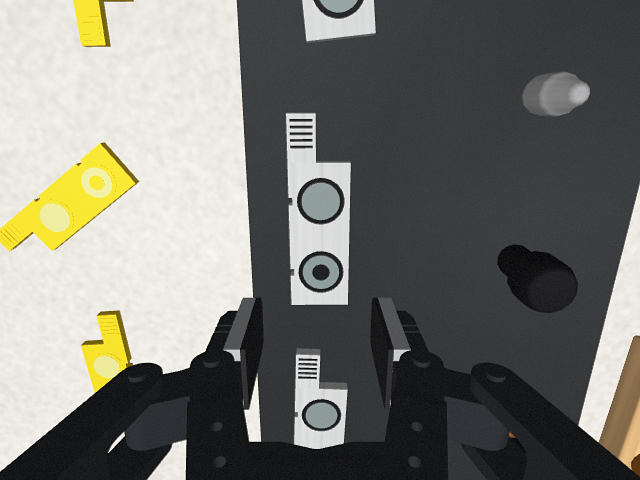

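View pics/c17.png

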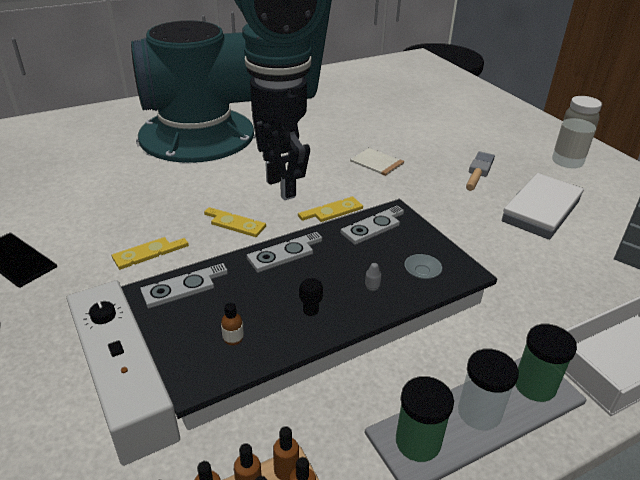

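View pics/s17.png

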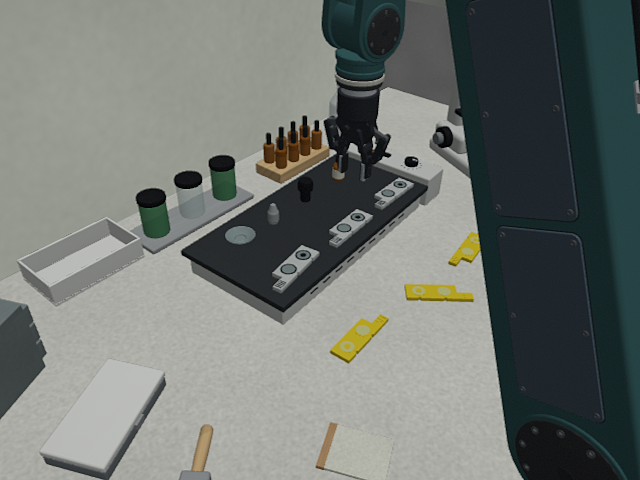

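```bash
python3 -c "
from rig import ctrl
print(ctrl.job_done())"
```

```text
the job is handed in; nothing more can be done
None
```

The mirrored slider (the middle one) is turned over and lies flat on the bench, matching the other two, and the job is handed in after about 14.4 s.

- **Slide:** I gripped it across its width and pulled it forward until its plain side stuck out about 16 mm over the front edge, parallel to it.
- **Tip:** I pressed the overhang down with one fingertip so the slider turned up on its edge. I then gripped it, stood it on the bench about 73 mm in from the front edge, and pushed it over towards the robot.
- **Last checks:** The final wrist image shows the notched side towards the robot and the tab pointing left. The long side is parallel to the edge and about 27 mm inside it. In the scene and side views, the other two sliders and the small things look unmoved; I checked this by eye and did not measure every one. The arm was clear, touching nothing.
- **Force spike:** While setting the slider down I pressed too hard for a moment, up to about 40 N upward (about 43 N in all) at the wrist, through the fingers and the slider. That is under the 120 N wrist limit. Nothing but the finger pads was in contact, so the 40 N limit for the arm and gripper body should not apply. I eased it off straight away.

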